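# Nest the colour bowls after painting

### The job

Painting is over: nest the four colour bowls in size order inside one another, the blue bowl in the big white one, the green bowl in the blue one and the small yellow bowl in the green one, each upright with its foot flat on the floor of the next. Set them down gently, never dropping or banging them; leave the white bowl where it stands, and do not disturb the jars, spray bottle, brush pot and tools round about.

Things in the scene. Friction and masses are not known exactly. Their poses are not given: they have to be found in the camera images.
- bowl_xl_mid (a point): Centre (on the axis, half-way up; z = axis, foot to mouth) of the big white stoneware bowl: 196 mm across the rim, 70 high, foot 132 across, wall 4, floor 8 thick; top 28 mm of wall parallel to the axis, then it slopes in to the foot. Stands loose on the bench at the robot's right, 0.8 kg.
- bowl_l_mid (a point): Centre (on the axis, half-way up; z = axis, foot to mouth) of the blue stoneware bowl: 148 mm across the rim, 68 high, foot 92 across, wall 4, floor 8 thick; top 28 mm of wall parallel to the axis, then it slopes in to the foot. 0.3 to 0.45 kg. Starts on the rack, tilted 30 degrees, mouth to the rack's front. Seated in the white bowl, its centre is 7 mm above white's, its rim 6 mm above.
- bowl_m_mid (a point): Centre (on the axis, half-way up; z = axis, foot to mouth) of the green stoneware bowl: 102 mm across the rim, 66 high, foot 66 across, wall 4, floor 8 thick; top 28 mm of wall parallel to the axis, then it slopes in to the foot. 0.16 to 0.25 kg. Starts on the rack beside the blue one (left or right), tilted alike. Seated in the blue bowl, its centre is 7 mm above blue's, its rim 6 mm above.
- bowl_s_mid (a point): Centre (on the axis, half-way up; z = axis, foot to mouth) of the small yellow stoneware bowl: 58 mm across the rim, 64 high, foot 38 across, wall 4, floor 8 thick; top 28 mm of wall parallel to the axis, then it slopes in to the foot. 0.09 kg. Starts upright on the bench in line with two jars. Seated in the green bowl, its centre is 7 mm above green's, its rim 6 mm above.
- rack_lip (a point): Foot of the front lip, mid-width, of the fixed grey steel rack at the robot's left; frame level. From here (35 mm up) a board 320 mm wide (y), 215 long rises at 30 degrees towards +x; front lip 12 mm proud. The blue and green bowls stand against the lip, about 75 mm either side of the middle. From 160 mm up the slope: seven fixed jars 55 mm tall. Top of all 190 mm above the bench.
- jar_red_mid (a point): Centre of a loose upright paint jar of red glass with a white cap, 54 mm across, 70 mm tall. Leave it where it stands.
- jar_violet_mid (a point): Centre of a loose upright paint jar of violet glass with a white cap, 54 mm across, 70 mm tall. Leave it where it stands.
- spray_mid (a point): Centre of an upright amber spray bottle with a black trigger head, 56 mm across, 174 mm tall (this point 85 mm up). Leave it where it stands.
- brush_pot_mid (a point): Point on the axis, 50 mm up, of a steel pot 68 mm across and 100 mm tall with brushes standing in it, up to 200 mm tall and 45 mm out from the axis. Leave it where it stands.
- pliers_mid (a point): Middle of red-handled pliers lying flat, about 190 mm long (along x), 60 mm wide, 16 mm high. Leave it where it stands.
- cutter_mid (a point): Middle of a yellow-barrelled glass cutter lying flat, 140 mm long (along x), 16 mm thick. Leave it where it stands.
Not all that is in view belongs to the job. What is shaped like the part that bears bowl_l_mid but red is not meant. Leave any pink or turquoise look-alike of the part that bears bowl_s_mid alone.

How it is judged:
At the end, for the whole second after the job is handed in: Blue in white, green in blue, yellow in green: each upright within 4 degrees with its foot on the next one's floor (centre 2 to 12 mm above the next centre, within 24, 20, 16 mm sideways); white bowl upright, within 40 mm of its start; all at rest and let go (z of bowl_l_mid in the frame of bowl_xl_mid between 0.002 and 0.012 m and horizontal distance between bowl_l_mid and bowl_xl_mid below 0.024 m and angle between each of bowl_l_mid, bowl_m_mid, bowl_s_mid's own z axis and vertical below 0.07 rad and z of bowl_m_mid in the frame of bowl_l_mid between 0.002 and 0.012 m and horizontal distance between bowl_m_mid and bowl_l_mid below 0.02 m and z of bowl_s_mid in the frame of bowl_m_mid between 0.002 and 0.012 m and horizontal distance between bowl_s_mid and bowl_m_mid below 0.016 m and angle between bowl_xl_mid's own z axis and vertical below 0.05 rad and distance of bowl_xl_mid from where it was at the start of the episode below 0.04 m and linear speed of each of bowl_xl, bowl_l, bowl_m, bowl_s below 0.02 m/s); the robot touches nothing.
It fails at once if a bowl is dropped (falls free for more than about 2 cm) ((contact force between the fingers and bowl_l below 0.05 N and linear speed of bowl_l above 0.6 m/s) or (contact force between the fingers and bowl_m below 0.05 N and linear speed of bowl_m above 0.6 m/s) or (contact force between the fingers and bowl_s below 0.05 N and linear speed of bowl_s above 0.6 m/s)).
It fails at once if bowls are banged together (over 60 N) (contact force between bowl_l and bowl_xl above 60 N or contact force between bowl_m and bowl_l above 60 N or contact force between bowl_s and bowl_m above 60 N).
It fails at once if a paint jar is pushed or knocked over (moved over 30 mm) (distance of any of jar_red_mid, jar_violet_mid from where it was at the start of the episode above 0.03 m).
It fails at once if the spray bottle or brush pot is pushed or knocked over (moved over 30 mm) (distance of any of spray_mid, brush_pot_mid from where it was at the start of the episode above 0.03 m).
It fails at once if the pliers or glass cutter are moved over 30 mm (distance of any of pliers_mid, cutter_mid from where it was at the start of the episode above 0.03 m).
It also fails if it takes over 72 s, if anything falls off the work surface, if the arm or the gripper's body presses on something with over 40 N, if the wrist force passes 120 N, or if a joint passes its speed limit or range.

### The arm

A 7-joint arm with a two-finger parallel gripper is mounted at the origin on the work surface. World frame = base frame: x ahead of the robot, y to its left, z up, the work surface at z = 0. Lengths are in m, angles in rad, forces in N, time in s.
With the tool pointing down it reaches from about 0.425 to 0.875 m from the base axis. Payload 8.4 kg.
Tool frame: the origin (TCP) lies between the finger pads; the fingertips stand 22 mm ahead of it and the grasp point (between the pads) lies 3 mm ahead of it; z points along the fingers, y is the line along which they close (so a half turn about z gives the same grasp; the last joint's range is limited). The gripper opens to 87 mm and grips with 3 to 60 N. Pads are 19 mm wide; open, the fingers measure 117 mm over their backs; the gripper's body (75 mm by 190 mm) begins 51 mm behind the grasp point.
Start: joints at [-1.258, 0.333, 0.04, 1.465, -0.013, 1.343, -0.059], TCP at [0.26, 0.596, 0.245] pointing down, gripper open.
Joint ranges: [-2.58, 2.58], [-0.38, 2.09], [-1.3, 1.39], [0.25, 2.4], [-1.5, 4.64], [0.08, 2.09], [-2.65, 2.65]. Speed limits (rad/s): [2.22, 2.22, 2.79, 2.79, 3.14, 3.14, 3.14].

### API

Orientations are given as a rotation vector (axis times angle).
In Python, from bench import observe, snapshot, job_done gives the robot as it stands.
- The arm moves only by the tool play_rows, never from a script. Its argument "commands" is a list of rows, each a list of 3 entries, a list of its own where there are three numbers: the turn, a rotation vector about the tool's x, y, z in rad, then the shift along the tool's x, y, z in m, then the closure in counts, from 0 (fully open) to 255 (shut). A call has 1 to 5 rows; each row is the pose to reach, as a shift and turn from the pose commanded when the call began, along the tool's axes at that moment; what a row does not reach only later rows make up. A row lasts 1/8 s, in which the tool goes at most 62.5 mm and 10.7 degrees, less where a joint would pass 70% of its speed; a pose out of reach is approached as far as the arm can. A call with a gripper value outside its range is refused whole. The fingers move at their own pace and stop on an object; the grip force is fixed at half the most. Time passes only in rows, so rows that repeat a pose let the fingers close. It gives the time, the measured TCP pose, the force, the opening and the grip force at its end, in the units of the state.
- observe(): the state, without advancing time (a new reading comes with each control period).
- snapshot(name): name is "scene" or "top" or "wrist"; returns a dict with "pixels" (420x560x3 uint8, red, green, blue), "camera_matrix" (3x3 intrinsics, pixels), "R" (3x3) and "t" (3): a world point X has camera coordinates R X + t. Camera axes: x right, y down, z forward; pixel columns grow to the right and rows downward; lengths in m; the calibration is good to about 2 mm. The wrist camera is an equidistant fisheye: a pixel r from the principal point sees the ray r / f radians off the axis. A picture is of the moment at which its call begins. There is no depth.
- job_done(): hands the job in; it is judged then, once.
The state is a dict: "clock": time; "qpos": joint angles; "joint_vel": joint speeds; "tau": joint torques, N m; "tcp_pos": TCP position; "eef_rot": TCP orientation; "wrist_force": force on the tool from outside, world axes, zero at the start; "wrist_torque": the same for the moment, N m; "width": finger opening in m; "grip_force": force on a finger pad.
Only numpy, scipy, OpenCV 4.12 (cv2) and the standard library are available. Lean on these libraries where they do the work, as an engineer would, in place of code of your own. Each camera call takes 0.05 s, during which the arm holds its last target. There are 200 camera calls.

## Working session

There is one attempt and no reset: what is moved stays moved. The work goes in short steps, Python scripts to look and compute and a tool call to move; the robot and the scene stay as the last step left them, time stands still between calls to the robot, and variables do not carry over. Pictures are saved under pics/ and viewed, at most 10 in all, crops included, and the job is handed in when it is done.

Besides the shell and the picture viewer there is one more tool, called after ">>>" as name(argument=value, ...) on one line, values as JSON. play_rows: Moves the arm, as the interface text tells. Its arguments: {"type":"object","properties":{"commands":{"type":"array"}},"required":["commands"]}

```bash
mkdir -p pics; ls; cat > h.py <<'E'
import numpy as np, cv2
from bench import observe, snapshot, job_done
def save(n,f):
    s=snapshot(n); cv2.imwrite(f,s['pixels'][:,:,::-1]); np.savez(f[:-4],**s); return s
def ray(s,u,v):
    K=s['camera_matrix']; d=np.array([(u-K[0,2])/K[0,0],(v-K[1,2])/K[1,1],1.])
    return -s['R'].T@s['t'], s['R'].T@d
def atz(s,u,v,z):
    o,d=ray(s,u,v); return o+d*(z-o[2])/d[2]
def proj(s,X):
    p=s['camera_matrix']@(s['R']@np.array(X)+s['t']); return p[:2]/p[2]
E
python3 - <<'E'
from h import *
a=save('scene','pics/scene.png'); b=save('top','pics/top.png')
for s in(a,b): print(s['camera_matrix'],-s['R'].T@s['t'],s['R'])
print(observe())
E
```

```text
pics
[[493.4321343    0.         284.06833443]
 [  0.         493.4321343  210.7136946 ]
 [  0.           0.           1.        ]] [1.20852572 0.66532755 1.06197859] [[-0.60601475  0.79524702 -0.0181191 ]
 [ 0.60383662  0.44508465 -0.66127225]
 [-0.51781025 -0.41168172 -0.74992714]]
[[399.77060844   0.         279.15433452]
 [  0.         399.77060844 214.75338475]
 [  0.           0.           1.        ]] [0.45028783 0.15170812 1.172661  ] [[-2.67939786e-03 -9.99489837e-01  3.18258680e-02]
 [-9.97541965e-01  4.42993130e-04 -7.00701920e-02]
 [ 7.00203461e-02 -3.19353848e-02 -9.97034243e-01]]
{'clock': 0.1, 'qpos': array([-1.25821907,  0.3338063 ,  0.03985655,  1.46615806, -0.01339981,
        1.34333196, -0.05853134]), 'joint_vel': array([ 1.17966571e-03, -1.10152212e-03, -7.55706734e-04, -8.23273911e-04,
       -4.51323363e-04,  3.01460733e-04, -6.49411898e-05]), 'tau': array([ 3.42055253e-03, -6.57803321e+01,  1.33929189e+00, -4.04711974e+01,
       -5.97004895e-02,  4.10019513e-02,  8.20813284e-05]), 'tcp_pos': array([0.26000994, 0.59530119, 0.24378204]), 'eef_rot': array([-6.42263096e-01, -3.07502908e+00,  2.23532703e-03]), 'wrist_force': array([-0.77296735, -0.38688261, -0.55814713]), 'wrist_torque': array([-0.04343433, -0.04215689, -0.00062444]), 'grip_force': 0.0, 'width': 0.08715747602503689}
```

```bash
python3 -c "
import cv2
for n in('scene','top'):
    i=cv2.imread(f'pics/{n}.png'); cv2.imwrite(f'pics/{n}b.png',cv2.resize(i,(800,600),interpolation=cv2.INTER_CUBIC))"
```

```text
(no output)
```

View pics/sceneb.png

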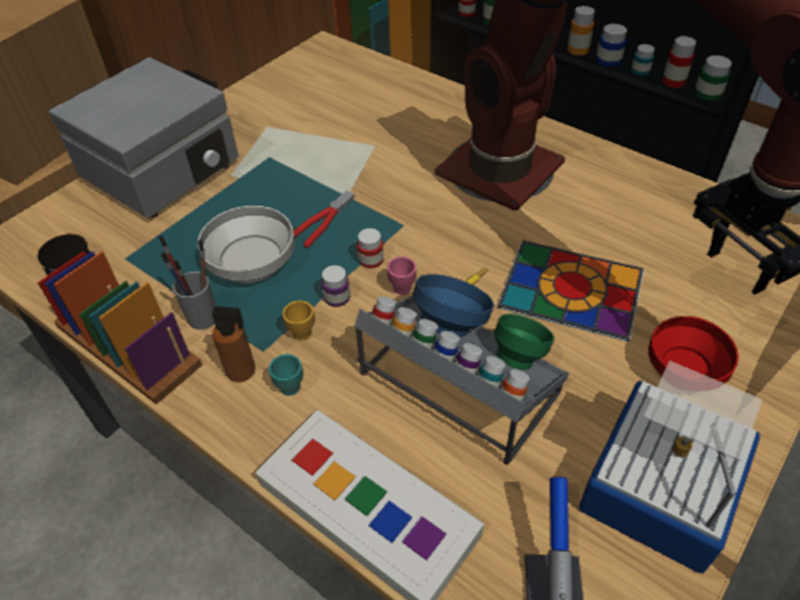

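View pics/topb.png

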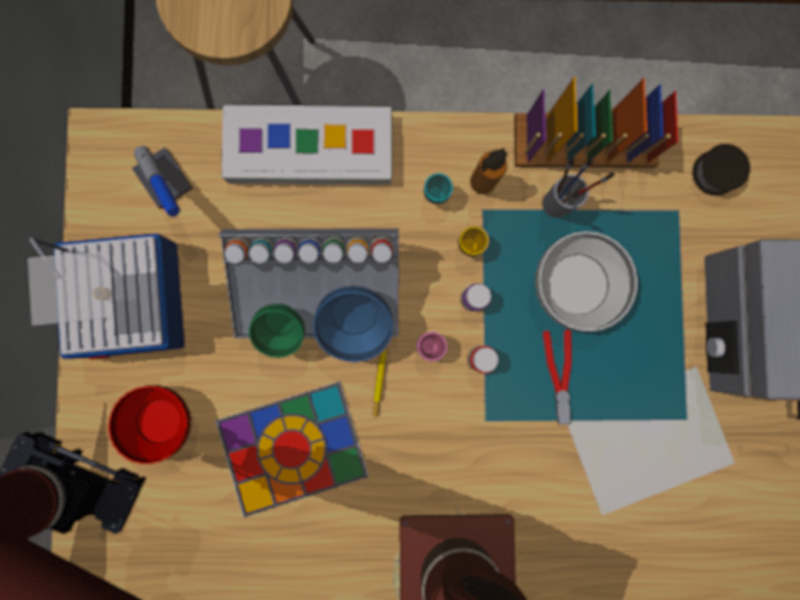

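Candidates in scene view (800×600): blue bowl (452,300), with the red lookalike (693,350). Green bowl (524,340). Yellow bowl (298,318), with pink (402,273) and turquoise (285,372) lookalikes. White bowl (247,243). I choose by colour, then check by fitting the bowl silhouettes in both views.

```bash
cat > fit.py <<'E'
from h import *
from scipy.optimize import least_squares
from scipy.spatial.transform import Rotation as Ro
D=dict(xl=(98,70,66),l=(74,68,46),m=(51,66,33),s=(29,64,19))
def pts(k,c,tilt):
    r,h,f=[v/1000 for v in D[k]]; t=np.linspace(0,2*np.pi,60)
    P=np.vstack([np.c_[R*np.cos(t),R*np.sin(t),0*t+z] for R,z in((r,h/2),(r,h/2-.028),(f,-h/2))])
    return P@Ro.from_euler('y',tilt).as_matrix().T+c
HUE=dict(l=(100,118,90),m=(58,82,100),s=(18,28,120))
def mask(s,k,seed):
    hsv=cv2.cvtColor(s['pixels'],cv2.COLOR_RGB2HSV)
    if k=='xl': m=((hsv[...,1]<70)&(hsv[...,2]>60)).astype(np.uint8)
    else:
        a,b,sm=HUE[k]; m=((hsv[...,0]>=a)&(hsv[...,0]<=b)&(hsv[...,1]>sm)&(hsv[...,2]>25)).astype(np.uint8)
    m=cv2.morphologyEx(m,cv2.MORPH_OPEN,np.ones((3,3),np.uint8))
    n,l=cv2.connectedComponents(m); w=l[max(seed[1]-8,0):seed[1]+9,seed[0]-8:seed[0]+9]; w=w[w>0]
    return (l==np.bincount(w).argmax())
def bb(P): return np.r_[P.min(0),P.max(0)]
E
python3 - <<'E'
from fit import *
S={n:dict(np.load(f'pics/{n}.npz')) for n in('scene','top')}
seeds=dict(l=((452,300),(354,323)),m=((524,340),(277,330)),s=((298,318),(473,241)),xl=((247,243),(587,282)))
for k,sd in seeds.items():
    tilt=-np.pi/6 if k in'lm' else 0
    obs=[]
    for n,q in zip(('scene','top'),sd):
        q=[int(v*.7) for v in q]; m=mask(S[n],k,q); v,u=np.nonzero(m); obs.append(np.r_[u.min(),v.min(),u.max(),v.max()])
        print(k,n,obs[-1],m.sum())
    def model(p): return [bb(np.array([proj(S[n],X) for X in pts(k,p,tilt)])) for n in('scene','top')]
    h=D[k][1]/2000; c0=atz(S['top'],*[v*.7 for v in sd[1]],.1 if tilt else h)
    for free in(1,0):
        f=lambda p:(np.concatenate(model(p if free else [p[0],p[1],{'l':.092,'m':.083}.get(k,h)]))-np.concatenate(obs))
        r=least_squares(f,c0,loss='soft_l1'); print('  ',free,r.x.round(4),r.fun.round(1))
t=S['top']
for n,q,z in(('violet',(478,297),.07),('red',(485,360),.07),('pink',(432,346),.06),('pot',(565,195),.1),('spray',(488,170),.12),('lipR',(397,335),.035),('lipL',(237,336),.035)): print(n,atz(t,q[0]*.7,q[1]*.7,z).round(3))
E
```

```text
l scene [290 193 344 234] 1581
l top [220 201 274 251] 2185
   1 [0.5008 0.2024 0.0799] [-2.3 -0.7  1.2  3.1 -0.8 -0.6  1.1  3.1]
   0 [0.5032 0.2031 0.1   ] [-2.7 -3.1  1.3  0.9 -1.6 -1.9  1.   2.3]
m scene [346 221 386 258] 1112
m top [175 214 212 248] 1008
   1 [0.4884 0.3457 0.0709] [-1.2 -0.7  1.3  1.8 -0.8 -1.   2.   3.3]
   0 [0.4939 0.3467 0.1   ] [-1.7 -2.3  1.2  0.6 -2.2 -3.3  1.1  1.4]
s scene [198 211 220 238] 496
s top [320 157 341 179] 401
   1 [ 0.6616 -0.0298  0.032 ] [-0.9 -0.8  0.   0.8 -0.7  0.3  0.1  0.2]
   0 [ 0.6616 -0.0298  0.032 ] [-0.9 -0.8  0.   0.8 -0.7  0.3  0.1  0.2]
xl scene [139 144 206 197] 2886
xl top [375 162 446 232] 4031
   1 [ 0.5774 -0.2558  0.0336] [-1.7 -0.9 -0.1  0.8 -0.7  0.6 -0.   0.2]
   0 [ 0.5775 -0.2551  0.035 ] [-1.7 -1.1 -0.   0.5 -0.8  0.5 -0.   0.2]
violet [ 0.547 -0.038  0.07 ]
red [ 0.425 -0.05   0.07 ]
pink [0.452 0.052 0.06 ]
pot [ 0.742 -0.204  0.1  ]
spray [ 0.783 -0.051  0.12 ]
lipR [0.474 0.119 0.035]
lipL [0.473 0.435 0.035]
```

```bash
cat > go.py <<'E'
import sys; from h import *; from scipy.spatial.transform import Rotation as Ro
# usage: go.py x y z tilt_deg [yaw_deg]   (several targets separated by '/')
o=observe(); R0=Ro.from_rotvec(o['eef_rot']).as_matrix(); p0=o['tcp_pos']
print('t',round(o['clock'],2),'p',p0.round(4),'z',R0[:,2].round(3),'y',R0[:,1].round(3),'w',round(o['width'],4),'q',o['qpos'].round(2),'F',o['wrist_force'].round(1))
for tgt in ' '.join(sys.argv[1:]).split('/'):
    v=[float(q) for q in tgt.split()]
    if len(v)<4: continue
    a=np.radians(v[3]); yw=np.radians(v[4]) if len(v)>4 else 0
    R=np.array([[-np.cos(a),0,np.sin(a)],[0,1,0],[-np.sin(a),0,-np.cos(a)]]); R=Ro.from_euler('z',yw).as_matrix()@R
    print(v,'turn',Ro.from_matrix(R0.T@R).as_rotvec().round(3),'shift',(R0.T@(np.array(v[:3])-p0)).round(4))
E
python3 go.py .45 .131 .26 20 / .45 .131 .26 30
```

```text
t 0.1 p [0.26   0.5953 0.2438] z [-0.    -0.001 -1.   ] y [ 0.4    0.916 -0.001] w 0.0872 q [-1.26  0.33  0.04  1.47 -0.01  1.34 -0.06] F [-0.8 -0.4 -0.6]
[0.45, 0.131, 0.26, 20.0] turn [-0.073 -0.344 -0.407] shift [-0.36   -0.3495 -0.0157]
[0.45, 0.131, 0.26, 30.0] turn [-0.109 -0.516 -0.402] shift [-0.36   -0.3495 -0.0157]
```

>>> play_rows(commands=[[[-0.07,-0.34,-0.41],[-0.36,-0.35,-0.016],150],[[-0.07,-0.34,-0.41],[-0.36,-0.35,-0.016],150],[[-0.07,-0.34,-0.41],[-0.36,-0.35,-0.016],150],[[-0.07,-0.34,-0.41],[-0.36,-0.35,-0.016],150],[[-0.07,-0.34,-0.41],[-0.36,-0.35,-0.016],150]])

```text
clock: 0.72
tcp_pos: [0.3783, 0.3045, 0.2543]
eef_rot: [-0.005, 2.797, -0.001]
wrist_force: [0.9, 0.4, 0.5]
width: 0.0445
grip_force: 0.0
```

```bash
python3 go.py .45 .131 .26 30 / .44 .131 .2 30
```

```text
t 0.72 p [0.3783 0.3045 0.2543] z [ 0.338 -0.    -0.941] y [-0.003  1.    -0.001] w 0.0445 q [-1.15 -0.19  0.15  2.04  0.35  1.12  0.45] F [0.9 0.4 0.5]
[0.45, 0.131, 0.26, 30.0] turn [ 0.    -0.179  0.003] shift [-0.0688 -0.1738  0.0189]
[0.44, 0.131, 0.2, 30.0] turn [ 0.    -0.179  0.003] shift [-0.0391 -0.1736  0.072 ]
```

```bash
python3 go.py .46 .131 .195 20
```

```text
t 0.72 p [0.3783 0.3045 0.2543] z [ 0.338 -0.    -0.941] y [-0.003  1.    -0.001] w 0.0445 q [-1.15 -0.19  0.15  2.04  0.35  1.12  0.45] F [0.9 0.4 0.5]
[0.46, 0.131, 0.195, 20.0] turn [-0.    -0.004  0.003] shift [-0.0563 -0.1737  0.0835]
```

>>> play_rows(commands=[[[0,0,0],[-0.056,-0.174,0.02],150],[[0,0,0],[-0.056,-0.174,0.02],150],[[0,0,0],[-0.056,-0.174,0.02],150],[[0,0,0],[-0.056,-0.174,0.083],150],[[0,0,0],[-0.056,-0.174,0.083],150]])

```text
clock: 1.35
tcp_pos: [0.4578, 0.1304, 0.1922]
eef_rot: [-0.001, 2.802, -0.007]
wrist_force: [-0.8, -0.2, -0.1]
width: 0.0357
grip_force: 0.0
```

```bash
python3 go.py .4875 .131 .1195 20; python3 - <<'E'
from fit import *
w=save('wrist','pics/w1.png'); t=save('top','pics/t1.png'); s=save('scene','pics/s1.png')
def fe(s,X):
    c=s['R']@np.array(X)+s['t']; th=np.arctan2(np.hypot(c[0],c[1]),c[2]); d=c[:2]/np.hypot(c[0],c[1])
    return d*th*s['camera_matrix'][0,0]+s['camera_matrix'][:2,2]
im={}
for n,v,P in(('w',w,fe),('t',t,proj),('s',s,proj)):
    i=v['pixels'][:,:,::-1].copy(); i=cv2.resize(i,None,fx=2,fy=2,interpolation=cv2.INTER_CUBIC)
    for k,c,tl in(('l',(.505,.203,.092),-np.pi/6),('m',(.491,.346,.083),-np.pi/6)):
        for X in pts(k,np.array(c),tl)[:60]: cv2.circle(i,tuple((2*P(v,X)).astype(int)),1,(0,255,255),-1)
    im[n]=i
c=np.hstack([im['t'][340:540,300:600],im['s'][360:560,520:820]])
cv2.imwrite('pics/c1.png',np.vstack([cv2.resize(im['w'],(600,450)),cv2.resize(c,(600,200))])[:650])
i=cv2.imread('pics/c1.png'); cv2.imwrite('pics/c1.png',cv2.resize(i,None,fx=.92,fy=.92))
print(w['camera_matrix'])
E
```

```text
t 1.35 p [0.4578 0.1304 0.1922] z [ 0.333 -0.005 -0.943] y [ 0.     1.    -0.005] w 0.0357 q [-0.99 -0.26  0.44  2.21  0.37  0.91  0.83] F [-0.8 -0.2 -0.1]
[0.4875, 0.131, 0.1195, 20.0] turn [-0.005 -0.009  0.001] shift [-0.0037  0.0009  0.0784]
[[325.1922621    0.         273.90542477]
 [  0.         325.1922621  210.16495341]
 [  0.           0.           1.        ]]
```

View pics/c1.png

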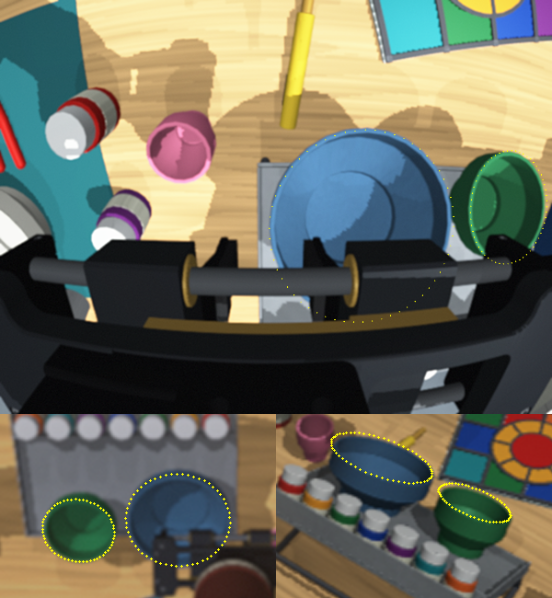

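The wrist, top and scene views all match the modelled rims: blue at wrist crop (360,225), green at (500,205). One finger is over the outside of the blue rim and one over the inside, so I'm descending.

>>> play_rows(commands=[[[0,0,0],[-0.003,0.001,0.03],165],[[0,0,0],[-0.003,0.001,0.055],165],[[0,0,0],[-0.004,0.001,0.078],165],[[0,0,0],[-0.004,0.001,0.078],165],[[0,0,0],[-0.004,0.001,0.078],165]])

```text
clock: 2.12
tcp_pos: [0.4898, 0.1344, 0.125]
eef_rot: [-0.004, 2.796, -0.0]
wrist_force: [0.8, -0.4, -0.5]
width: 0.0305
grip_force: 0.0
```

```bash
python3 go.py .4875 .131 .1195 20
```

```text
t 2.12 p [0.4898 0.1344 0.125 ] z [ 0.339  0.001 -0.941] y [-0.003  1.    -0.001] w 0.0305 q [-1.   -0.09  0.52  2.24  0.31  0.7   0.89] F [ 0.8 -0.4 -0.5]
[0.4875, 0.131, 0.1195, 20.0] turn [ 0.001 -0.003  0.003] shift [ 0.004  -0.0034  0.0044]
```

>>> play_rows(commands=[[[0,0,0],[0.004,-0.0035,0.0045],165],[[0,0,0],[0.004,-0.0035,0.0045],255],[[0,0,0],[0.004,-0.0035,0.0045],255],[[0,0,0],[0.004,-0.0035,0.0045],255],[[0,0,0],[0.004,-0.0035,0.0045],255]])

```text
clock: 2.75
tcp_pos: [0.4872, 0.1305, 0.1181]
eef_rot: [-0.004, 2.797, -0.001]
wrist_force: [-1.4, 1.2, 1.4]
width: 0.0039
grip_force: 30.0
```

```bash
python3 go.py .475 .131 .27 20 / .475 .131 .27 10
```

```text
t 2.75 p [0.4872 0.1305 0.1181] z [ 0.338  0.    -0.941] y [-0.003  1.    -0.001] w 0.0039 q [-1.   -0.09  0.53  2.25  0.32  0.68  0.89] F [-1.4  1.2  1.4]
[0.475, 0.131, 0.27, 20.0] turn [ 0.    -0.004  0.003] shift [-0.0399  0.0004 -0.1471]
[0.475, 0.131, 0.27, 10.0] turn [-0.     0.17   0.003] shift [-0.0399  0.0004 -0.1471]
```

>>> play_rows(commands=[[[0,0,0],[0.001,0,-0.006],255],[[0,0,0],[0.003,0,-0.018],255],[[0,0,0],[0.006,0,-0.034],255],[[0,0,0],[0.004,0,-0.06],255],[[0,0,0],[0,0,-0.09],255]])

```text
clock: 3.38
tcp_pos: [0.4555, 0.1293, 0.2031]
eef_rot: [-0.003, 2.798, -0.003]
wrist_force: [0.5, -0.3, -4.5]
width: 0.0041
grip_force: 30.0
```

```bash
python3 - <<'E'
from h import *
for n in('scene','top'): save(n,f'pics/l_{n}.png')
a=cv2.imread('pics/l_scene.png'); b=cv2.imread('pics/l_top.png')
cv2.imwrite('pics/l.png',np.hstack([cv2.resize(a[120:300,230:430],(400,360)),cv2.resize(b[140:320,130:330],(400,360))]))
E
python3 go.py .52 .03 .25 20 / .55 -.1 .25 0 / .577 -.327 .25 -10
```

```text
t 3.48 p [0.4573 0.1305 0.2057] z [ 0.341  0.002 -0.94 ] y [-0.002  1.     0.002] w 0.0039 q [-1.   -0.29  0.44  2.2   0.38  0.94  0.83] F [-0.7  0.4 -2.6]
[0.52, 0.03, 0.25, 20.0] turn [ 0.002 -0.001  0.002] shift [-0.0739 -0.1006 -0.0205]
[0.55, -0.1, 0.25, 0.0] turn [0.002 0.348 0.002] shift [-0.1019 -0.2307 -0.0105]
[0.577, -0.327, 0.25, -10.0] turn [0.002 0.523 0.002] shift [-0.1269 -0.4577 -0.0018]
```

View pics/l.png

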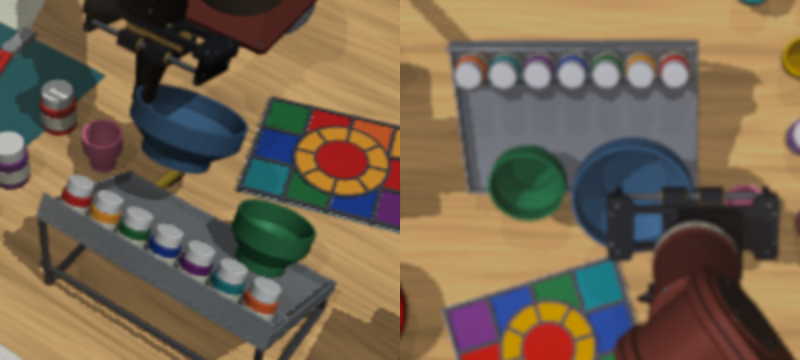

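>>> play_rows(commands=[[[0,0.04,0],[-0.015,-0.03,-0.02],255],[[0,0.12,0],[-0.035,-0.08,-0.03],255],[[0,0.22,0],[-0.055,-0.135,-0.03],255],[[0,0.32,0],[-0.075,-0.19,-0.025],255],[[0,0.4,0],[-0.09,-0.24,-0.02],255]])

```text
clock: 4.1
tcp_pos: [0.5331, -0.1037, 0.2528]
eef_rot: [0.001, -3.097, 0.004]
wrist_force: [0.0, 0.2, -4.5]
width: 0.0034
grip_force: 30.1
```

```bash
python3 go.py .575 -.325 .22 -10
```

```text
t 4.1 p [ 0.5331 -0.1037  0.2528] z [-0.044 -0.003 -0.999] y [-0.001  1.    -0.003] w 0.0034 q [-0.84  0.23  1.11  1.72 -0.2   1.36  1.88] F [ 0.   0.2 -4.5]
[0.575, -0.325, 0.22, -10.0] turn [-0.003  0.13   0.   ] shift [-0.0432 -0.2212  0.0316]
```

```bash
python3 go.py .546 -.317 .20 -10 -25
```

```text
t 4.1 p [ 0.5331 -0.1037  0.2528] z [-0.044 -0.003 -0.999] y [-0.001  1.    -0.003] w 0.0034 q [-0.84  0.23  1.11  1.72 -0.2   1.36  1.88] F [ 0.   0.2 -4.5]
[0.546, -0.317, 0.2, -10.0, -25.0] turn [-0.051  0.129  0.434] shift [-0.0151 -0.2131  0.0528]
```

>>> play_rows(commands=[[[-0.01,0.05,0.1],[-0.008,-0.055,0.005],255],[[-0.03,0.09,0.2],[-0.012,-0.11,0.015],255],[[-0.04,0.13,0.32],[-0.015,-0.165,0.03],255],[[-0.05,0.13,0.43],[-0.015,-0.21,0.045],255],[[-0.05,0.13,0.43],[-0.015,-0.213,0.053],255]])

```text
clock: 4.72
tcp_pos: [0.5418, -0.3202, 0.1968]
eef_rot: [-0.65, -2.893, -0.051]
wrist_force: [0.2, -0.1, -2.8]
width: 0.0039
grip_force: 30.0
```

>>> play_rows(commands=[[[0,0,0],[0,0,0],255],[[0,0,0],[0,0,0],255]])

```text
clock: 4.97
tcp_pos: [0.5455, -0.3137, 0.199]
eef_rot: [-0.634, -2.9, -0.056]
wrist_force: [-0.2, 1.4, -3.4]
width: 0.0037
grip_force: 30.0
```

```bash
python3 go.py .546 -.317 .10 -10 -25; cat > hold.py <<'E'
# fit pose of held bowl: hold.py kind scene-seed top-seed  guess x y z
import sys; from fit import *
k=sys.argv[1]; g=[float(v) for v in sys.argv[2:5]]
S={n:save(n,f'pics/h_{k}_{n}_{sys.argv[5]}.png') for n in('scene','top')}
def P(p): 
    q=pts(k,np.zeros(3),0); return q@Ro.from_rotvec([p[3],p[4],0]).as_matrix().T+p[:3]
obs={}
for n in S:
    s=proj(S[n],g+np.array([0,0,-.0])).astype(int)
    try: m=mask(S[n],k,s)
    except Exception as e: print(n,'no blob',s); continue
    v,u=np.nonzero(m); C=cv2.convexHull(np.c_[u,v].astype(np.int32))[:,0]; print(n,s,'area',m.sum(),bb(C)); obs[n]=m
out=[]
for n in S:
    i=cv2.resize(S[n]['pixels'][:,:,::-1],None,fx=3,fy=3,interpolation=cv2.INTER_CUBIC)
    for X in P(g+[0,0])[:60]: cv2.circle(i,tuple((3*proj(S[n],X)+1).astype(int)),1,(0,255,255),-1)
    c=(3*proj(S[n],g)).astype(int); u0=np.clip(c[0]-200,0,1280);v0=np.clip(c[1]-200,0,860); out.append(i[v0:v0+400,u0:u0+400])
cv2.imwrite(f'pics/h_{k}_{sys.argv[5]}.png',np.hstack(out))
E
python3 hold.py l .577 -.252 .168 a
```

```text
t 4.97 p [ 0.5455 -0.3137  0.199 ] z [-0.159  0.073 -0.984] y [0.417 0.909 0.   ] w 0.0037 q [-0.23  0.65  1.06  1.46 -0.5   1.53  1.99] F [-0.2  1.4 -3.4]
[0.546, -0.317, 0.1, -10.0, -25.0] turn [-0.001 -0.002  0.006] shift [-0.0192 -0.0028  0.0972]
scene [165 139] area 1434 [141 118 192 159]
top [424 192] area 2079 [397 164 452 222]
```

View pics/h_l_a.png

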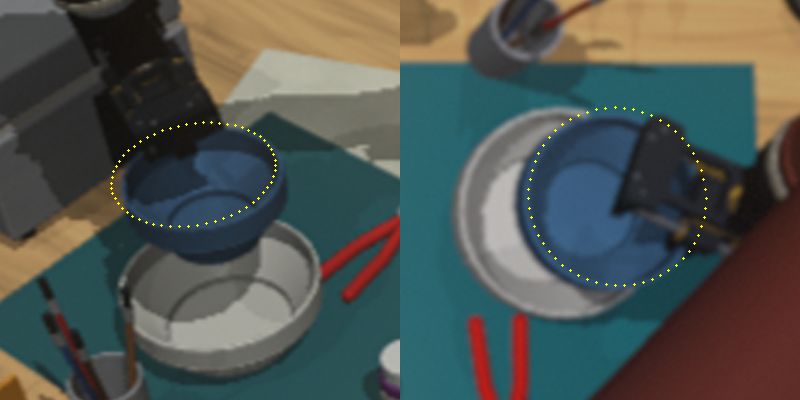

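```bash
cat > droop.py <<'E'
import sys; from fit import *
k,tag=sys.argv[1:3]; off=np.array([float(v) for v in sys.argv[3:6]]) # mid->TCP in bowl frame at grasp
yaw=float(sys.argv[6]); tc=np.array([float(v) for v in sys.argv[7:10]]); use=sys.argv[10].split(',') # sides e.g. s0,s3,t0
S={n[0]:dict(np.load(f'pics/h_{k}_{n}_{tag}.npz')) for n in('scene','top')}
Rz=Ro.from_euler('z',yaw,degrees=True)
def P(p):
    R=Rz*Ro.from_rotvec([p[0],p[1],0]); return pts(k,-off,0)@R.as_matrix().T+tc
O={}
for n,s in S.items():
    m=mask(s,k,proj(s,tc+Rz.apply(-off)+[0,0,-.01]).astype(int)); v,u=np.nonzero(m); O[n]=np.r_[u.min(),v.min(),u.max()+1,v.max()+1]-.5
def f(p):
    B={n:bb(np.array([proj(S[n],X) for X in P(p)])) for n in S}
    return np.array([B[t[0]][int(t[1])]-O[t[0]][int(t[1])] for t in use])
r=least_squares(f,[.1,0],loss='soft_l1')
R=Rz*Ro.from_rotvec([*r.x,0]); print('droop,pivot deg',np.degrees(r.x).round(1),'res',r.fun.round(1),'mid',(tc+R.apply(-off)).round(4),'low z',P(r.x)[:,2].min().round(4))
E
python3 droop.py l a -.002 -.0725 .0315 -25 .5455 -.3137 .199 s2,s3,t0,t1,t3
```

```text
droop,pivot deg [ 2.1 18.4] res [-0.2 -0.5 -0.9 -0.2 -0.3] mid [ 0.5697 -0.2438  0.1711] low z 0.1243
```

```bash
python3 go.py .546 -.317 .175 8 -25
```

```text
t 5.08 p [ 0.5456 -0.3138  0.1995] z [-0.159  0.073 -0.985] y [0.417 0.909 0.   ] w 0.0034 q [-0.23  0.65  1.06  1.46 -0.5   1.53  1.99] F [-0.1  0.4 -4. ]
[0.546, -0.317, 0.175, 8.0, -25.0] turn [ 0.    -0.315  0.006] shift [-0.006  -0.0028  0.0238]
```

>>> play_rows(commands=[[[0,-0.1,0],[-0.002,-0.001,0.008],255],[[0,-0.21,0],[-0.004,-0.002,0.016],255],[[0,-0.315,0],[-0.006,-0.003,0.024],255],[[0,-0.315,0],[-0.006,-0.003,0.024],255],[[0,-0.315,0],[-0.006,-0.003,0.024],255]])

```text
clock: 5.7
tcp_pos: [0.5461, -0.3175, 0.1752]
eef_rot: [0.642, 2.938, -0.044]
wrist_force: [0.5, -0.3, -3.1]
width: 0.0037
grip_force: 30.0
```

```bash
python3 hold.py l .577 -.252 .144 b; python3 go.py .546 -.317 .12 8 -25; python3 droop.py l b -.002 -.0725 .0315 -25 $(python3 -c "
from h import *
print(*observe()['tcp_pos'].round(4))") s2,s3,t0,t1,t3
```

```text
scene [167 146] area 1440 [139 125 192 161]
top [420 193] area 1878 [396 164 453 221]
t 5.8 p [ 0.5461 -0.3185  0.175 ] z [ 0.125 -0.058 -0.99 ] y [ 0.418  0.908 -0.001] w 0.0039 q [-0.44  0.45  1.16  1.76 -0.5   1.09  2.01] F [ 0.6  0.7 -5.2]
[0.546, -0.317, 0.12, 8.0, -25.0] turn [-0.    -0.002  0.005] shift [0.0083 0.0013 0.0544]
droop,pivot deg [ 7.2 15.1] res [-0.8  2.3  0.4 -0.3  0.5] mid [ 0.5736 -0.2476  0.1534] low z 0.1075
```

View pics/h_l_b.png

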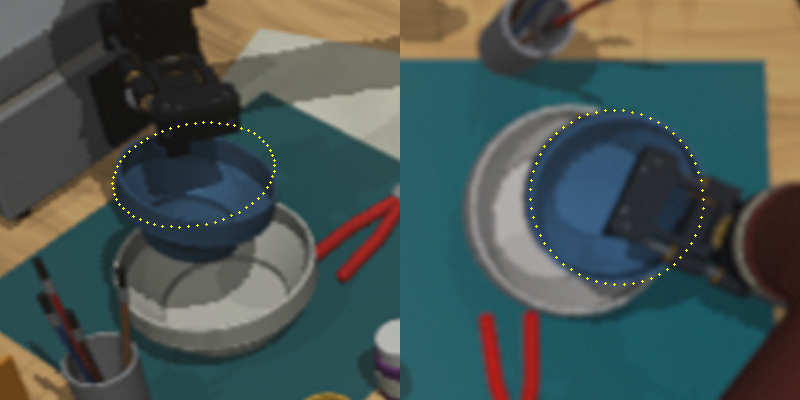

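>>> play_rows(commands=[[[0,0,0],[0.003,0.001,0.02],255],[[0,0,0],[0.006,0.001,0.04],255],[[0,0,0],[0.009,0.001,0.06],255],[[0,0,0],[0.011,0.001,0.075],255],[[0,0,0],[0.012,0.001,0.08],255]])

```text
clock: 6.42
tcp_pos: [0.5441, -0.3171, 0.092]
eef_rot: [0.646, 2.938, -0.045]
wrist_force: [0.0, -0.1, -4.6]
width: 0.0037
grip_force: 30.1
```

```bash
python3 go.py .546 -.317 .0755 8 -25
```

```text
t 6.42 p [ 0.5441 -0.3171  0.092 ] z [ 0.123 -0.058 -0.991] y [ 0.42   0.908 -0.001] w 0.0037 q [-0.36  0.54  1.06  1.85 -0.6   0.96  2.08] F [ 0.  -0.1 -4.6]
[0.546, -0.317, 0.0755, 8.0, -25.0] turn [-0.    -0.003  0.003] shift [0.0006 0.0009 0.0166]
```

>>> play_rows(commands=[[[0,0,0],[0.001,0.001,0.003],255],[[0,0,0],[0.001,0.001,0.006],255],[[0,0,0],[0.001,0.001,0.009],255],[[0,0,0],[0.001,0.001,0.011],255],[[0,0,0],[0.001,0.001,0.011],255]])

```text
clock: 7.05
tcp_pos: [0.5473, -0.3191, 0.0851]
eef_rot: [0.646, 2.93, -0.049]
wrist_force: [0.2, -3.7, 9.3]
width: 0.0039
grip_force: 30.0
```

```bash
python3 go.py .546 -.317 .0755 8 -25; python3 hold.py l .577 -.252 .047 c
```

```text
t 7.05 p [ 0.5473 -0.3191  0.0851] z [ 0.13  -0.062 -0.99 ] y [ 0.421  0.907 -0.001] w 0.0039 q [-0.35  0.55  1.05  1.85 -0.62  0.94  2.09] F [ 0.2 -3.7  9.3]
[0.546, -0.317, 0.0755, 8.0, -25.0] turn [-0.001  0.005  0.002] shift [0.0034 0.0014 0.0092]
scene [173 170] area 1472 [146 149 195 187]
top [407 198] area 1541 [386 171 439 222]
```

View pics/h_l_c.png

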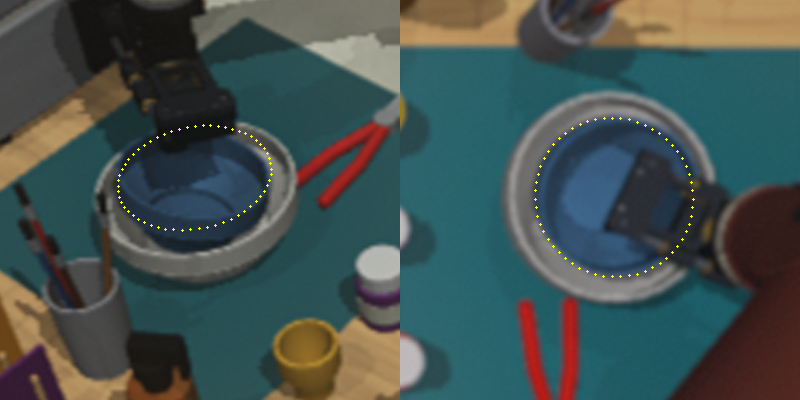

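>>> play_rows(commands=[[[-0.05,0,0],[0,0,-0.001],255],[[-0.09,0,0],[0,0,-0.001],255],[[-0.09,0,0],[0,0,0.001],255],[[-0.09,0,0],[0,0,0.003],255],[[-0.09,0,0],[0,0,0.003],255]])

```text
clock: 7.78
tcp_pos: [0.5464, -0.3175, 0.0801]
eef_rot: [0.631, 2.917, 0.084]
wrist_force: [-3.2, -3.3, 3.7]
width: 0.0041
grip_force: 30.0
```

```bash
python3 go.py .546 -.317 .0755 8 -25
```

```text
t 7.78 p [ 0.5464 -0.3175  0.0801] z [ 0.163  0.022 -0.986] y [0.406 0.91  0.087] w 0.0041 q [-0.26  0.53  0.99  1.84 -0.69  0.97  2.17] F [-3.2 -3.3  3.7]
[0.546, -0.317, 0.0755, 8.0, -25.0] turn [0.089 0.    0.004] shift [ 0.0012 -0.0001  0.0045]
```

>>> play_rows(commands=[[[0,0,0],[0,0,0.001],255],[[0,0,0],[0,0,0.002],255],[[0,0,0],[0,0,0.003],255],[[0,0,0],[0,0,0.004],255]])

```text
clock: 8.28
tcp_pos: [0.5484, -0.3191, 0.0779]
eef_rot: [0.632, 2.913, 0.081]
wrist_force: [0.3, -6.8, 13.0]
width: 0.0037
grip_force: 30.0
```

```bash
python3 go.py .546 -.317 .0755 8 -25
```

```text
t 8.28 p [ 0.5484 -0.3191  0.0779] z [ 0.167  0.019 -0.986] y [0.407 0.909 0.087] w 0.0037 q [-0.25  0.54  0.98  1.84 -0.69  0.97  2.18] F [ 0.3 -6.8 13. ]
[0.546, -0.317, 0.0755, 8.0, -25.0] turn [0.088 0.005 0.003] shift [0.0034 0.0007 0.002 ]
```

>>> play_rows(commands=[[[0,0,0],[0,0,0.003],235],[[0,0,0],[0,0,0.003],222],[[0,0,0],[0,0,0.002],222],[[0,0,0],[0,0,0.002],218]])

```text
clock: 8.78
tcp_pos: [0.5469, -0.3159, 0.0732]
eef_rot: [0.631, 2.919, 0.087]
wrist_force: [2.2, 0.3, -0.8]
width: 0.0122
grip_force: 0.6
```

```bash
python3 go.py .546 -.317 .0755 8 -25
```

```text
t 8.78 p [ 0.5469 -0.3159  0.0732] z [ 0.162  0.024 -0.987] y [0.406 0.91  0.089] w 0.0122 q [-0.25  0.54  0.98  1.85 -0.7   0.97  2.18] F [ 2.2  0.3 -0.8]
[0.546, -0.317, 0.0755, 8.0, -25.0] turn [ 0.091 -0.002  0.004] shift [ 0.0001 -0.0012 -0.0024]
```

>>> play_rows(commands=[[[0,0,0],[0,0,-0.02],215],[[0,0,0],[0,0,-0.05],215],[[0,0,0],[0,0,-0.1],180],[[0.05,0,-0.1],[0,0.03,-0.15],160],[[0.09,0,-0.2],[0,0.08,-0.17],160]])

```text
clock: 9.4
tcp_pos: [0.5508, -0.2511, 0.2522]
eef_rot: [0.354, 2.976, -0.072]
wrist_force: [1.6, 0.9, 0.1]
width: 0.0305
grip_force: 0.0
```

```bash
python3 go.py .44 .297 .23 25 0; python3 hold.py l .577 -.252 .042 d; python3 droop.py l d -.002 -.0725 .0315 -25 .547 -.317 .0735 s0,s1,s2,s3,t0,t1,t2,t3
```

```text
t 9.4 p [ 0.5508 -0.2511  0.2522] z [ 0.136 -0.064 -0.989] y [ 0.237  0.971 -0.031] w 0.0305 q [-0.69  0.26  1.24  1.74 -0.28  1.17  1.94] F [1.6 0.9 0.1]
[0.44, 0.297, 0.23, 25.0, 0.0] turn [-0.098 -0.29  -0.221] shift [ 0.2358  0.5067 -0.0284]
scene [173 172] area 1535 [142 150 191 187]
top [406 198] area 1016 [386 166 431 217]
droop,pivot deg [ 13.6 -14.1] res [ 2.6 -0.7  4.9 -0.4 -1.3  2.9  7.8  5.1] mid [ 0.5866 -0.2497  0.0612] low z 0.0137
```

View pics/h_l_d.png

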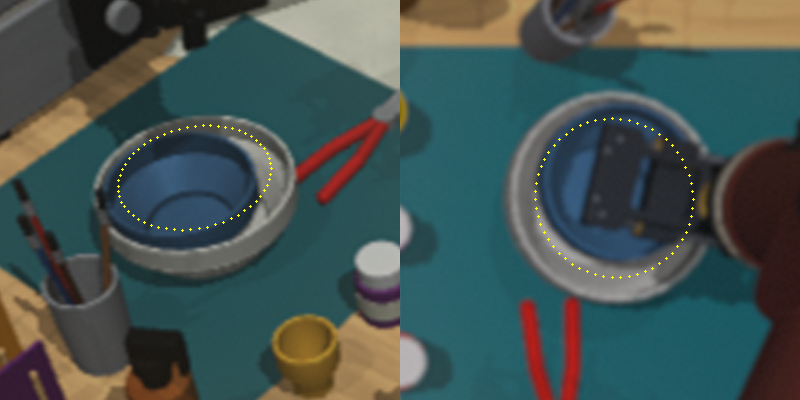

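>>> play_rows(commands=[[[-0.02,-0.05,-0.05],[0.03,0.06,-0.005],160],[[-0.04,-0.1,-0.1],[0.06,0.12,-0.01],160],[[-0.06,-0.16,-0.15],[0.085,0.18,-0.015],160],[[-0.08,-0.22,-0.2],[0.11,0.24,-0.02],160],[[-0.1,-0.29,-0.22],[0.14,0.3,-0.025],160]])

```text
clock: 10.12
tcp_pos: [0.5019, -0.0217, 0.2457]
eef_rot: [-0.003, 2.712, 0.008]
wrist_force: [0.5, 0.8, 1.2]
width: 0.0323
grip_force: 0.0
```

```bash
cat > nest.py <<'E'
import sys; from fit import *
tag=sys.argv[1]; S={n[0]:save(n,f'pics/n_{n}_{tag}.png') for n in('scene','top')}
i=[]
for n,(u,v) in(('s',(172,175)),('t',(411,197))): i.append(cv2.resize(S[n]['pixels'][v-50:v+50,u-50:u+50,::-1],(400,400),interpolation=cv2.INTER_CUBIC))
cv2.imwrite(f'pics/n_{tag}.png',np.hstack(i))
for k,z in(('xl',.035),('l',.042)):
  for n in S:
    g=np.array([.577,-.252,z]); s=proj(S[n],g).astype(int)
    m=mask(S[n],k,s); v,u=np.nonzero(m); C=cv2.convexHull(np.c_[u,v].astype(np.int32))[:,0]
    print(k,n,bb(C))
E
python3 nest.py a; python3 go.py .44 .297 .2 25 0
```

```text
t 10.22 p [ 0.5006 -0.0175  0.245 ] z [ 0.415  0.007 -0.91 ] y [-0.011  1.     0.003] w 0.0326 q [-0.75 -0.38  0.55  2.17  0.34  0.89  1.22] F [ 0.  -1.1  0.1]
[0.44, 0.297, 0.2, 25.0, 0.0] turn [ 0.007 -0.009  0.009] shift [0.071 0.315 0.018]Traceback (most recent call last):
  File "nest.py", line 9, in <module>
    m=mask(S[n],k,s); v,u=np.nonzero(m); C=cv2.convexHull(np.c_[u,v].astype(np.int32))[:,0]
  File "fit.py", line 17, in mask
    return (l==np.bincount(w).argmax())
               ~~~~~~~~~~~~~~~~~~~~~^^
ValueError: attempt to get argmax of an empty sequence
```

View pics/n_a.png

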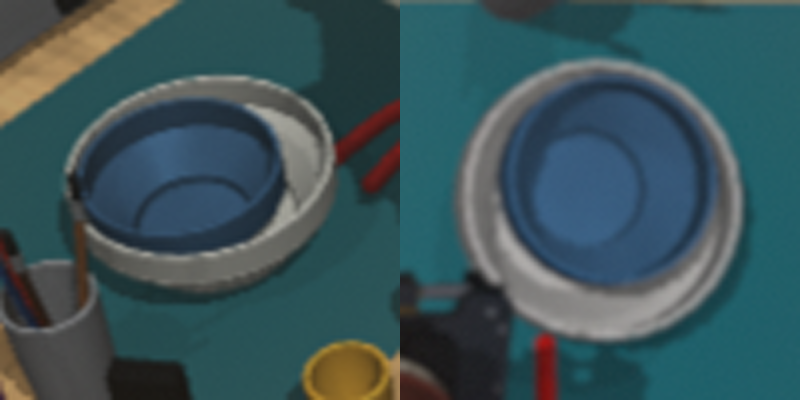

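```bash
cat > rim.py <<'E'
from fit import *
def fitrim(S,k,c0,fixz=None):
    r=D[k][0]/1000; h=D[k][1]/2000; t=np.linspace(0,2*np.pi,90)
    DT={}
    for n,s in S.items():
        g=cv2.resize(cv2.GaussianBlur(s['pixels'],(3,3),0),None,fx=2,fy=2,interpolation=cv2.INTER_CUBIC)
        e=np.max([cv2.Canny(g[...,c],40,90) for c in range(3)],0); DT[n]=cv2.distanceTransform(255-e,cv2.DIST_L2,5)
    def f(p):
        R=Ro.from_rotvec([p[3],p[4],0]).as_matrix(); o=[]
        for n,s in S.items():
            P=np.c_[r*np.cos(t),r*np.sin(t),0*t+h]@R.T+p[:3]
            q=np.array([proj(s,X) for X in P])*2+.5
            d=cv2.remap(DT[n],q[:,0].astype(np.float32)[None],q[:,1].astype(np.float32)[None],cv2.INTER_LINEAR)[0]; o.append(np.minimum(d,6))
        o=np.concatenate(o); return np.r_[o,(p[3:]*20 if True else [])]
    best=None
    for dx in(-.004,0,.004):
      for a in(-.08,0,.08):
       for b in (-.08,0,.08):
        p0=np.r_[np.array(c0)+[dx,0,0],a,b]; rr=least_squares(f,p0,loss='soft_l1',x_scale=[.01,.01,.01,.1,.1],diff_step=1e-3)
        if best is None or rr.cost<best.cost: best=rr
    return best.x[:3].round(4),np.degrees(best.x[3:]).round(1),round(float(np.mean(np.abs(best.fun[:-2]))),2)
if __name__=='__main__':
    import sys
    S={n[0]:dict(np.load(f'pics/n_{n}_{sys.argv[1]}.npz')) for n in('scene','top')}
    print('xl',fitrim(S,'xl',[.577,-.255,.035])); print('l',fitrim(S,'l',[.591,-.261,.042]))
E
python3 rim.py a; python3 go.py .44 .297 .21 20 0
```

```text
xl (array([ 0.5798, -0.2543,  0.0359]), array([-2.,  0.]), 0.65)
l (array([ 0.5897, -0.2594,  0.0326]), array([-6.6,  3.4]), 0.63)
t 10.22 p [ 0.5006 -0.0175  0.245 ] z [ 0.415  0.007 -0.91 ] y [-0.011  1.     0.003] w 0.0326 q [-0.75 -0.38  0.55  2.17  0.34  0.89  1.22] F [ 0.  -1.1  0.1]
[0.44, 0.297, 0.21, 20.0, 0.0] turn [0.006 0.079 0.009] shift [0.0669 0.315  0.0089]
```

>>> play_rows(commands=[[[0,0.03,0],[0.01,0.06,0],160],[[0,0.08,0.01],[0.025,0.12,0],160],[[0,0.08,0.01],[0.045,0.18,0],160],[[0,0.08,0.01],[0.06,0.24,0.005],160],[[0,0.08,0.01],[0.067,0.3,0.009],160]])

```text
clock: 10.85
tcp_pos: [0.4451, 0.277, 0.211]
eef_rot: [0.017, 2.795, 0.009]
wrist_force: [1.0, 0.3, 0.7]
width: 0.0326
grip_force: 0.0
```

>>> play_rows(commands=[[[0,0,0],[0,0.015,0],160],[[0,0,0],[0,0.015,0],160]])

```text
clock: 11.1
tcp_pos: [0.4459, 0.291, 0.211]
eef_rot: [0.014, 2.795, 0.008]
wrist_force: [-0.4, -0.2, -0.8]
width: 0.0325
grip_force: 0.0
```

```bash
python3 go.py .4755 .297 .110 20 0; python3 - <<'E'
from rim import *
S={n[0]:save(n,f'pics/g_{n}.png') for n in('scene','top')}
def f(): pass
r=.051;h=.033
i=[]
for n,s in S.items():
    g=cv2.resize(s['pixels'][:,:,::-1],None,fx=4,fy=4,interpolation=cv2.INTER_CUBIC)
    for X in pts('m',np.array([.491,.346,.083]),-np.pi/6)[:60]: cv2.circle(g,tuple((4*proj(s,X)+2).astype(int)),1,(0,255,255),-1)
    c=(4*proj(s,[.48,.34,.1])).astype(int); i.append(g[c[1]-150:c[1]+150,c[0]-200:c[0]+200])
cv2.imwrite('pics/g.png',np.hstack(i))
E
```

```text
t 11.1 p [0.4459 0.291  0.211 ] z [ 0.339  0.004 -0.941] y [0.009 1.    0.007] w 0.0325 q [-0.95 -0.07  0.12  2.03  0.32  0.96  0.58] F [-0.4 -0.2 -0.8]
[0.4755, 0.297, 0.11, 20.0, 0.0] turn [ 0.004 -0.003 -0.011] shift [0.0064 0.0055 0.105 ]
```

View pics/g.png

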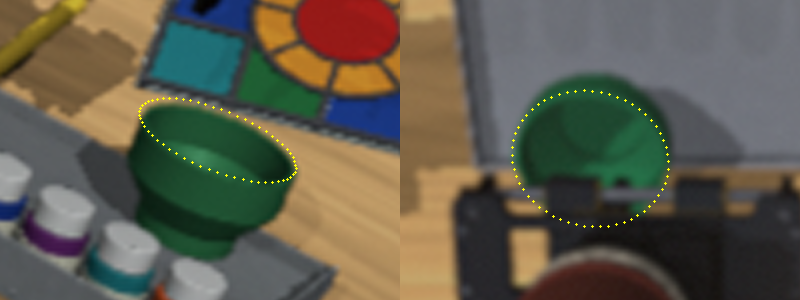

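>>> play_rows(commands=[[[0,0,-0.01],[0.003,0.006,0.03],165],[[0,0,-0.01],[0.005,0.006,0.06],165],[[0,0,-0.01],[0.006,0.006,0.085],165],[[0,0,-0.01],[0.006,0.006,0.105],165],[[0,0,-0.01],[0.006,0.006,0.105],165]])

```text
clock: 11.82
tcp_pos: [0.4757, 0.2953, 0.1092]
eef_rot: [0.004, 2.797, 0.003]
wrist_force: [0.9, -1.3, 0.3]
width: 0.0307
grip_force: 0.0
```

```bash
python3 go.py .4755 .297 .110 20 0
```

```text
t 11.82 p [0.4757 0.2953 0.1092] z [ 0.338  0.002 -0.941] y [0.002 1.    0.003] w 0.0307 q [-0.93  0.1   0.15  2.09  0.34  0.73  0.56] F [ 0.9 -1.3  0.3]
[0.4755, 0.297, 0.11, 20.0, 0.0] turn [ 0.002 -0.004 -0.003] shift [-0.      0.0017 -0.0008]
```

>>> play_rows(commands=[[[0,0,0],[0,0.0015,-0.001],255],[[0,0,0],[0,0.0015,-0.001],255],[[0,0,0],[0,0.0015,-0.001],255],[[0,0,0],[0,0.0015,-0.001],255]])

```text
clock: 12.32
tcp_pos: [0.475, 0.2992, 0.1111]
eef_rot: [-0.0, 2.796, 0.006]
wrist_force: [-3.8, -3.8, 6.5]
width: 0.004
grip_force: 30.0
```

```bash
python3 go.py
```

```text
t 12.32 p [0.475  0.2992 0.1111] z [ 0.339  0.004 -0.941] y [-0.001  1.     0.004] w 0.004 q [-0.93  0.1   0.15  2.09  0.34  0.73  0.55] F [-3.8 -3.8  6.5]
```

>>> play_rows(commands=[[[0,0,0],[0.001,0,-0.006],255],[[0,0,0],[0.003,0,-0.018],255],[[0,0,0],[0.006,0,-0.036],255],[[0,0,0],[0.004,-0.01,-0.08],255],[[0,0,0],[0,-0.03,-0.12],255]])

```text
clock: 12.95
tcp_pos: [0.4332, 0.2692, 0.2252]
eef_rot: [-0.003, 2.796, 0.007]
wrist_force: [0.2, -0.0, -1.8]
width: 0.0039
grip_force: 30.0
```

```bash
python3 go.py .53 -.1 .26 0 -10; python3 - <<'E'
from fit import *
S={n[0]:save(n,f'pics/gl_{n}.png') for n in('scene','top')}
o=observe(); tc=o['tcp_pos']
# green held: fit tilt about y & x with grip offset fixed
off=np.array([0,-.049,.032])
O={}
for n,s in S.items():
    g=tc-Ro.from_euler('y',-30,degrees=True).apply(off)
    m=mask(s,'m',proj(s,g).astype(int)); v,u=np.nonzero(m); O[n]=np.r_[u.min(),v.min(),u.max()+1,v.max()+1]-.5; print(n,O[n],m.sum())
for b in(-35,-30,-25,-15,0):
    R=Ro.from_euler('y',b,degrees=True); Q=pts('m',-off,0)@R.as_matrix().T+tc
    print(b,[ (bb(np.array([proj(s,X) for X in Q]))-O[n]).round(1) for n,s in S.items()])
E
```

```text
t 12.95 p [0.4332 0.2692 0.2252] z [ 0.339  0.005 -0.941] y [-0.003  1.     0.005] w 0.0039 q [-0.95 -0.13  0.13  2.06  0.32  0.99  0.61] F [ 0.2 -0.  -1.8]
[0.53, -0.1, 0.26, 0.0, -10.0] turn [0.035 0.344 0.175] shift [-0.1025 -0.3693 -0.0019]
s [349.5 170.5 393.5 222.5] 1421
t [177.5 226.5 216.5 245.5] 578
-35 [array([ -2.2,   1. ,  -1.3, -10.9]), array([-4.4, -3.6,  1.9, 21.6])]
-30 [array([ -2.1,   0.7,  -1.1, -10.9]), array([-4.4, -2.2,  2. , 22.7])]
-25 [array([ -1.9,   0.1,  -0.9, -11. ]), array([-4.3, -1.4,  2. , 23.6])]
-15 [array([ -1.5,  -1.7,  -0.4, -11.4]), array([-4.3, -0.7,  2.1, 25.1])]
0 [array([ -0.3,  -4.8,   0.1, -13. ]), array([-4.3,  1.3,  2.1, 26.1])]
```

>>> play_rows(commands=[[[0,0.04,0],[-0.015,-0.04,-0.015],255],[[0.01,0.1,0.03],[-0.035,-0.095,-0.02],255],[[0.02,0.18,0.07],[-0.055,-0.15,-0.02],255],[[0.03,0.26,0.12],[-0.075,-0.205,-0.015],255],[[0.035,0.34,0.175],[-0.09,-0.26,-0.01],255]])

```text
clock: 13.68
tcp_pos: [0.5162, 0.0078, 0.2629]
eef_rot: [0.277, 3.126, 0.003]
wrist_force: [0.6, -0.4, -2.5]
width: 0.0039
grip_force: 30.0
```

```bash
python3 go.py .5695 -.3015 .2 -10 -25
```

```text
t 13.68 p [0.5162 0.0078 0.2629] z [ 0.004  0.001 -1.   ] y [0.176 0.984 0.002] w 0.0039 q [-0.69  0.03  0.61  1.79 -0.02  1.32  1.32] F [ 0.6 -0.4 -2.5]
[0.5695, -0.3015, 0.2, -10.0, -25.0] turn [-0.02   0.177  0.259] shift [-0.1067 -0.2952  0.0626]
```

>>> play_rows(commands=[[[0,0.03,0.05],[-0.02,-0.06,0],255],[[-0.01,0.07,0.1],[-0.042,-0.12,0.005],255],[[-0.02,0.12,0.16],[-0.065,-0.18,0.015],255],[[-0.02,0.17,0.22],[-0.087,-0.24,0.03],255],[[-0.02,0.177,0.26],[-0.1,-0.28,0.045],255]])

```text
clock: 14.3
tcp_pos: [0.566, -0.2861, 0.2161]
eef_rot: [-0.646, -2.899, -0.053]
wrist_force: [-0.7, -0.0, -1.8]
width: 0.0037
grip_force: 30.0
```

>>> play_rows(commands=[[[0,0,0],[-0.007,-0.015,0.018],255],[[0,0,0],[-0.007,-0.015,0.018],255],[[0,0,0],[-0.007,-0.015,0.018],255]])

```text
clock: 14.68
tcp_pos: [0.5633, -0.2976, 0.1993]
eef_rot: [-0.641, -2.902, -0.056]
wrist_force: [0.3, 0.2, -1.6]
width: 0.0039
grip_force: 30.0
```

```bash
python3 go.py .5695 -.3015 .12 -10 -25;  python3 - <<'E'
from fit import *
S={n[0]:save(n,f'pics/gh_{n}.png') for n in('scene','top')}
tc=observe()['tcp_pos']; off=np.array([0,-.049,.032]); O={}
for n,s in S.items():
    g=tc-Ro.from_euler('z',-25,degrees=True).apply(off)
    m=mask(s,'m',proj(s,g).astype(int)); v,u=np.nonzero(m); O[n]=np.r_[u.min(),v.min(),u.max()+1,v.max()+1]-.5; print(n,O[n],m.sum())
for a,b in((0,0),(0,-10),(0,10),(-7,0),(7,0)):
    R=Ro.from_euler('z',-25,degrees=True)*Ro.from_euler('xy',[a,b],degrees=True); Q=pts('m',-off,0)@R.as_matrix().T+tc
    print(a,b,[ (bb(np.array([proj(s,X) for X in Q]))-O[n]).round(1) for n,s in S.items()])
E
```

```text
t 14.68 p [ 0.5633 -0.2976  0.1993] z [-0.156  0.073 -0.985] y [0.421 0.907 0.   ] w 0.0039 q [-0.12  0.56  0.8   1.43 -0.36  1.49  1.83] F [ 0.3  0.2 -1.6]
[0.5695, -0.3015, 0.12, -10.0, -25.0] turn [-0.     0.002  0.002] shift [-0.0208 -0.001   0.0769]
s [145.5 121.5 182.5 157.5] 849
t [406.5 170.5 442.5 210.5] 812
0 0 [array([-3.6, -1.7, -1.1,  0.1]), array([-1. , -2.6,  7.6, -0.8])]
0 -10 [array([-4. , -0.8, -2.5,  0.5]), array([-0.7, -2.9,  8.2, -1.7])]
0 10 [array([-2.7, -3.1, -0.3, -0.7]), array([-1.2, -1.8,  7. ,  0.3])]
-7 0 [array([-3.3, -1.6, -1.1,  0.7]), array([-1.1, -1.9,  7.5, -0.2])]
7 0 [array([-4. , -2. , -1.3, -1. ]), array([-0.4, -3.1,  7.6, -1.5])]
```

>>> play_rows(commands=[[[0,0,0],[-0.009,-0.001,0.03],255],[[0,0,0],[-0.017,-0.001,0.06],255],[[0,0,0],[-0.022,-0.001,0.085],255],[[0,0,0],[-0.0245,-0.001,0.1],255],[[0,0,0],[-0.0245,-0.001,0.1],255]])

```text
clock: 15.4
tcp_pos: [0.5683, -0.3026, 0.0958]
eef_rot: [-0.643, -2.901, -0.055]
wrist_force: [-0.1, 0.6, -1.7]
width: 0.0035
grip_force: 30.0
```

```bash
python3 go.py .5695 -.3015 .081 -10 -25
```

```text
t 15.4 p [ 0.5683 -0.3026  0.0958] z [-0.157  0.072 -0.985] y [ 0.422  0.906 -0.001] w 0.0035 q [-0.09  0.66  0.76  1.51 -0.42  1.33  1.87] F [-0.1  0.6 -1.7]
[0.5695, -0.3015, 0.081, -10.0, -25.0] turn [-0.001  0.     0.   ] shift [-0.0032  0.0015  0.0145]
```

>>> play_rows(commands=[[[0,0,0],[-0.001,0.001,0.004],255],[[0,0,0],[-0.002,0.001,0.007],255],[[0,0,0],[-0.003,0.001,0.01],255],[[0,0,0],[-0.003,0.001,0.012],255],[[0,0,0],[-0.003,0.001,0.012],255]])

```text
clock: 16.02
tcp_pos: [0.5698, -0.3035, 0.0847]
eef_rot: [-0.645, -2.902, -0.054]
wrist_force: [-0.1, -0.1, 6.1]
width: 0.0034
grip_force: 30.0
```

```bash
python3 go.py .5695 -.3015 .081 -10 -25
```

```text
t 16.02 p [ 0.5698 -0.3035  0.0847] z [-0.155  0.071 -0.985] y [ 0.423  0.906 -0.001] w 0.0034 q [-0.09  0.68  0.75  1.52 -0.43  1.31  1.87] F [-0.1 -0.1  6.1]
[0.5695, -0.3015, 0.081, -10.0, -25.0] turn [-0.001  0.003 -0.001] shift [0.0005 0.0017 0.0039]
```

>>> play_rows(commands=[[[0,0,0],[0,0,0.0015],255],[[0,0,0],[0,0,0.003],255],[[0,0,0],[0,0,0.003],240],[[0,0,0],[0,0,0.002],228],[[0,0,0],[0,0,0.002],220]])

```text
clock: 16.65
tcp_pos: [0.5691, -0.3028, 0.0815]
eef_rot: [-0.644, -2.901, -0.054]
wrist_force: [0.3, -0.0, -0.1]
width: 0.0102
grip_force: 0.0
```

```bash
python3 go.py
```

```text
t 16.65 p [ 0.5691 -0.3028  0.0815] z [-0.157  0.072 -0.985] y [ 0.423  0.906 -0.001] w 0.0102 q [-0.09  0.68  0.75  1.52 -0.43  1.3   1.87] F [ 0.3 -0.  -0.1]
```

>>> play_rows(commands=[[[0,0,0],[0,0,-0.02],220],[[0,0,0],[0,0,-0.05],215],[[0,0,0],[0,0,-0.1],185],[[0,-0.05,0],[0,0,-0.15],185],[[0,-0.1,-0.1],[0,0.02,-0.18],185]])

```text
clock: 17.27
tcp_pos: [0.6057, -0.3003, 0.2632]
eef_rot: [-0.519, -3.032, -0.031]
wrist_force: [-0.4, 0.6, -0.3]
width: 0.0233
grip_force: 0.0
```

```bash
python3 go.py .655 -.057 .25 0 0
```

```text
t 17.27 p [ 0.6057 -0.3003  0.2632] z [-0.061  0.031 -0.998] y [0.333 0.943 0.009] w 0.0233 q [-0.13  0.52  0.8   1.33 -0.36  1.51  1.88] F [-0.4  0.6 -0.3]
[0.655, -0.057, 0.25, 0.0, 0.0] turn [ 0.02  -0.065 -0.339] shift [0.0334 0.2457 0.0177]
```

>>> play_rows(commands=[[[0,-0.02,-0.1],[0.003,0.06,0],180],[[0.01,-0.04,-0.2],[0.01,0.12,0],180],[[0.02,-0.065,-0.34],[0.02,0.18,0],180],[[0.02,-0.065,-0.34],[0.03,0.235,0.01],180],[[0.02,-0.065,-0.34],[0.033,0.246,0.018],180]])

```text
clock: 17.9
tcp_pos: [0.656, -0.0484, 0.2468]
eef_rot: [0.015, -3.138, -0.01]
wrist_force: [-0.5, -1.6, 0.0]
width: 0.0257
grip_force: 0.0
```

>>> play_rows(commands=[[[0,0,0],[0,0,0.05],180],[[0,0,0],[0,0,0.09],180],[[0,0,0],[0,0,0.11],180],[[0,0,0],[0,0,0.11],180]])

```text
clock: 18.4
tcp_pos: [0.6542, -0.0544, 0.1358]
eef_rot: [0.003, -3.136, -0.005]
wrist_force: [0.1, 0.5, 0.4]
width: 0.0256
grip_force: 0.0
```

```bash
python3 go.py .6616 -.057 .061 0 0; cat > nf.py <<'E'
import sys; from rim import *
S={n[0]:save(n,f'pics/n_{n}_{sys.argv[1]}.png') for n in('scene','top')}
def white(s,k,g):
    m=mask(s,k,proj(s,g).astype(int)); v,u=np.nonzero(m); return np.r_[u.min(),v.min(),u.max()+1,v.max()+1]-.5
G=[('xl',(.577,-.255,.035)),('l',(.589,-.26,.042)),('m',(.589,-.258,.049))]+([('s',(.589,-.258,.056))] if len(sys.argv)>2 else [])
for k,g in G:
    print(k,*fitrim(S,k,g))
    if k!='xl':
        g=np.array(g); 
        for n,s in S.items():
            q=white(s,k,g+[0,0,.02]); mm=bb(np.array([proj(s,X) for X in pts(k,g,0)[:60]])); print('   ',n,'obs',q,'model rim bb',mm.round(1))
E
python3 nf.py b; python3 - <<'E'
from rim import *
S={n[0]:dict(np.load(f'pics/n_{n}_b.npz')) for n in('scene','top')}
for n,s in S.items():
    g=np.array([.6616,-.0298,.032]); m=mask(s,'s',proj(s,g).astype(int)); v,u=np.nonzero(m); print(n,u.min(),v.min(),u.max(),v.max(),bb(np.array([proj(s,X) for X in pts('s',g,0)])).round(1))
E
```

```text
t 18.4 p [ 0.6542 -0.0544  0.1358] z [-0.006  0.003 -1.   ] y [-0.002  1.     0.004] w 0.0256 q [-0.47  0.49  0.66  1.6  -0.32  1.17  1.83] F [0.1 0.5 0.4]
[0.6616, -0.057, 0.061, 0.0, 0.0] turn [ 0.004 -0.006  0.002] shift [-0.0078 -0.0029  0.0748]
xl [ 0.5804 -0.2554  0.0348] [ 0. -4.] 2.39
l [ 0.5962 -0.2633  0.0357] [-8.5  0. ] 2.33
s 198 211 219 238 [197.1 210.2 220.  238.7]
t 322 173 336 179 [319.3 157.3 341.1 179.2]Traceback (most recent call last):
  File "nf.py", line 11, in <module>
    q=white(s,k,g+[0,0,.02]); mm=bb(np.array([proj(s,X) for X in pts(k,g,0)[:60]])); print('   ',n,'obs',q,'model rim bb',mm.round(1))
  File "nf.py", line 4, in white
    m=mask(s,k,proj(s,g).astype(int)); v,u=np.nonzero(m); return np.r_[u.min(),v.min(),u.max()+1,v.max()+1]-.5
  File "fit.py", line 17, in mask
    return (l==np.bincount(w).argmax())
               ~~~~~~~~~~~~~~~~~~~~~^^
ValueError: attempt to get argmax of an empty sequence
```

Yellow's position is confirmed, so I'm descending on it.

>>> play_rows(commands=[[[0,0,0],[-0.008,-0.003,0.02],180],[[0,0,0],[-0.008,-0.003,0.045],180],[[0,0,0],[-0.008,-0.003,0.065],180],[[0,0,0],[-0.008,-0.003,0.075],180],[[0,0,0],[-0.008,-0.003,0.075],180]])

```text
clock: 19.12
tcp_pos: [0.662, -0.0564, 0.0604]
eef_rot: [0.004, -3.136, -0.006]
wrist_force: [0.3, -0.2, -1.0]
width: 0.0256
grip_force: 0.0
```

```bash
python3 go.py .6616 -.057 .061 0 0
```

```text
t 19.12 p [ 0.662  -0.0564  0.0604] z [-0.006  0.004 -1.   ] y [-0.003  1.     0.004] w 0.0256 q [-0.43  0.58  0.62  1.64 -0.38  1.05  1.87] F [ 0.3 -0.2 -1. ]
[0.6616, -0.057, 0.061, 0.0, 0.0] turn [ 0.004 -0.006  0.003] shift [ 0.0004 -0.0006 -0.0006]
```

>>> play_rows(commands=[[[0,0,0],[0,0,0],255],[[0,0,0],[0,0,0],255],[[0,0,0],[0,0,0],255],[[0,0,0],[0,0,-0.01],255],[[0,0,0],[0,0,-0.03],255]])

```text
clock: 19.75
tcp_pos: [0.662, -0.0564, 0.0916]
eef_rot: [0.004, -3.136, -0.006]
wrist_force: [0.0, -0.8, -2.3]
width: 0.0045
grip_force: 28.4
```

>>> play_rows(commands=[[[0,0,0],[0,0,-0.05],255],[[0,0,0],[0,0,-0.1],255],[[0,0,0],[0.02,0,-0.15],255],[[0,0,0.05],[0.05,-0.03,-0.18],255],[[0,0,0.1],[0.06,-0.06,-0.18],255]])

```text
clock: 20.38
tcp_pos: [0.6034, -0.1192, 0.2753]
eef_rot: [0.156, 3.136, 0.008]
wrist_force: [-0.1, -0.2, -0.8]
width: 0.0051
grip_force: 28.4
```

```bash
python3 go.py .58 -.28 .25 0 -25; cat > seg.py <<'E'
import sys; from rim import *
# green rim: bright saturated green pixels near nest; ellipse fit from hull, mapped to rim plane
S={n:save(n,f'pics/n_{n}_{sys.argv[1]}.png') for n in('scene','top')}
def circ(k,z,top,hsvf):
    for n,s in S.items():
        hsv=cv2.cvtColor(s['pixels'],cv2.COLOR_RGB2HSV); m=hsvf(hsv)
        c=proj(s,[.582,-.256,.07]).astype(int); w=np.zeros_like(m); w[c[1]-42:c[1]+42,c[0]-42:c[0]+42]=1; m=m&w
        m=cv2.morphologyEx(m.astype(np.uint8),cv2.MORPH_OPEN,np.ones((2,2),np.uint8))
        nn,l,st,_=cv2.connectedComponentsWithStats(m)
        if nn<2: print(k,n,'none'); continue
        j=1+st[1:,4].argmax(); v,u=np.nonzero(l==j)
        C=cv2.convexHull(np.c_[u,v].astype(np.int32))[:,0]; W=np.array([atz(s,a,b,top)[:2] for a,b in C])
        (x,y),r=cv2.minEnclosingCircle((W*1000).astype(np.float32)); print(k,n,'n',st[j,4],'circle',round(x),round(y),'r',round(r,1),'bbox',W.min(0).round(3),W.max(0).round(3))
circ('white',.07,.07,lambda h:((h[...,1]<90)&(h[...,2]>75)))
circ('blue',.076,.076,lambda h:((h[...,0]>=102)&(h[...,0]<=120)&(h[...,1]>100)))
circ('green',.082,.082,lambda h:((h[...,0]>=55)&(h[...,0]<=80)&(h[...,1]>110)))
circ('yellow',.088,.088,lambda h:((h[...,0]>=17)&(h[...,0]<=29)&(h[...,1]>130)))
E
python3 seg.py c
```

```text
t 20.38 p [ 0.6034 -0.1192  0.2753] z [ 0.002  0.005 -1.   ] y [0.099 0.995 0.005] w 0.0051 q [-0.48  0.3   0.76  1.54 -0.21  1.39  1.77] F [-0.1 -0.2 -0.8]
[0.58, -0.28, 0.25, 0.0, -25.0] turn [0.005 0.    0.337] shift [ 0.0073 -0.1625  0.0245]
white scene n 870 circle 587 -235 r 112.1 bbox [ 0.49  -0.335] [ 0.69 -0.13]
white top n 684 circle 540 -198 r 70.6 bbox [ 0.479 -0.244] [ 0.6   -0.152]
blue scene n 300 circle 612 -243 r 80.8 bbox [ 0.603 -0.324] [ 0.672 -0.163]
blue top n 194 circle 557 -214 r 45.4 bbox [ 0.521 -0.245] [ 0.596 -0.187]
green scene n 711 circle 599 -243 r 63.0 bbox [ 0.54 -0.3 ] [ 0.653 -0.185]
green top n 258 circle 569 -231 r 31.5 bbox [ 0.54  -0.255] [ 0.59  -0.207]
yellow scene n 390 circle 495 -240 r 66.1 bbox [ 0.436 -0.301] [ 0.533 -0.178]
yellow top n 115 circle 649 -148 r 19.2 bbox [ 0.634 -0.163] [ 0.664 -0.134]
```

```bash
sed -e "s#S={n:save.*#S={n:dict(np.load(f'pics/n_{n}_{sys.argv[1]}.npz')) for n in('scene','top')}#" seg.py > seg2.py; python3 seg2.py b; python3 - <<'E'
from fit import *
for tag in 'bc':
  s=dict(np.load(f'pics/n_scene_{tag}.npz')); g=cv2.resize(s['pixels'],None,fx=3,fy=3,interpolation=cv2.INTER_CUBIC)
  e=np.max([cv2.Canny(cv2.GaussianBlur(g[...,c],(5,5),0),25,60) for c in range(3)],0); dt=np.minimum(cv2.distanceTransform(255-e,cv2.DIST_L2,5),8)
  t=np.linspace(0,2*np.pi,120)
  for k,r,z in(('xl',.098,.07),('l',.074,.076),('m',.051,.082),('m_in',.047,.082)):
    best=[]
    for x in np.arange(.565,.612,.0015):
      for y in np.arange(-.285,-.235,.0015):
        q=np.array([proj(s,(x+r*np.cos(a),y+r*np.sin(a),z)) for a in t[::3]])*3+1
        best.append((dt[q[:,1].astype(int),q[:,0].astype(int)].mean(),x,y))
    best.sort(); print(tag,k,[tuple(np.round(b,4)) for b in best[:3]])
E
```

```text
white scene n 163 circle 672 -218 r 48.8 bbox [ 0.652 -0.266] [ 0.69  -0.169]
white top n 858 circle 576 -257 r 101.0 bbox [ 0.477 -0.356] [ 0.677 -0.229]
blue scene n 70 circle 659 -237 r 36.7 bbox [ 0.649 -0.274] [ 0.671 -0.2  ]
blue top n 389 circle 588 -262 r 72.2 bbox [ 0.518 -0.334] [ 0.659 -0.236]
green scene n 130 circle 626 -229 r 37.6 bbox [ 0.618 -0.267] [ 0.652 -0.192]
green top n 734 circle 584 -260 r 50.4 bbox [ 0.537 -0.309] [ 0.632 -0.237]
yellow scene none
yellow top none
b xl [(np.float64(1.7347), np.float64(0.574), np.float64(-0.252)), (np.float64(1.7945), np.float64(0.5725), np.float64(-0.2535)), (np.float64(1.8095), np.float64(0.574), np.float64(-0.2535))]
b l [(np.float64(2.3892), np.float64(0.595), np.float64(-0.267)), (np.float64(2.4694), np.float64(0.5965), np.float64(-0.2685)), (np.float64(2.4744), np.float64(0.5905), np.float64(-0.27))]
b m [(np.float64(3.6695), np.float64(0.571), np.float64(-0.285)), (np.float64(3.6698), np.float64(0.5725), np.float64(-0.285)), (np.float64(3.7195), np.float64(0.568), np.float64(-0.285))]
b m_in [(np.float64(3.8546), np.flo
[... 221 characters left out ...]
2)), (np.float64(1.3745), np.float64(0.58), np.float64(-0.252)), (np.float64(1.4298), np.float64(0.574), np.float64(-0.2535))]
c l [(np.float64(1.1346), np.float64(0.592), np.float64(-0.2565)), (np.float64(1.1398), np.float64(0.595), np.float64(-0.2625)), (np.float64(1.1945), np.float64(0.595), np.float64(-0.258))]
c m [(np.float64(2.4296), np.float64(0.5785), np.float64(-0.258)), (np.float64(2.4541), np.float64(0.577), np.float64(-0.2595)), (np.float64(2.4744), np.float64(0.58), np.float64(-0.2565))]
c m_in [(np.float64(3.5244), np.float64(0.6115), np.float64(-0.285)), (np.float64(3.5544), np.float64(0.607), np.float64(-0.2805)), (np.float64(3.5842), np.float64(0.6085), np.float64(-0.279))]
```

>>> play_rows(commands=[[[0,0,0.08],[0.002,-0.04,0],255],[[0,0,0.17],[0.005,-0.09,0.01],255],[[0,0,0.26],[0.008,-0.135,0.03],255],[[0,0,0.34],[0.01,-0.163,0.06],255],[[0,0,0.34],[0.01,-0.163,0.085],255]])

```text
clock: 21.1
tcp_pos: [0.5754, -0.2815, 0.1836]
eef_rot: [-0.689, -3.058, -0.002]
wrist_force: [-0.3, 0.3, -1.0]
width: 0.0048
grip_force: 28.4
```

>>> play_rows(commands=[[[0,0,0],[0,0,0],255],[[0,0,0],[0,0,0],255]])

```text
clock: 21.35
tcp_pos: [0.5777, -0.278, 0.1861]
eef_rot: [-0.679, -3.062, -0.004]
wrist_force: [-0.4, 0.5, -0.3]
width: 0.0046
grip_force: 28.4
```

```bash
python3 go.py .5755 -.2815 .1 0 -25
```

```text
t 21.35 p [ 0.5777 -0.278   0.1861] z [-0.004  0.004 -1.   ] y [0.423 0.906 0.002] w 0.0046 q [-0.24  0.45  0.83  1.59 -0.35  1.26  1.79] F [-0.4  0.5 -0.3]
[0.5755, -0.2815, 0.1, 0.0, -25.0] turn [ 0.002 -0.005 -0.   ] shift [ 0.0001 -0.0042  0.0861]
```

>>> play_rows(commands=[[[0,0,0],[0,-0.004,0.02],255],[[0,0,0],[0,-0.004,0.045],255],[[0,0,0],[0,-0.004,0.07],255],[[0,0,0],[0,-0.004,0.086],255],[[0,0,0],[0,-0.004,0.088],255]])

```text
clock: 21.98
tcp_pos: [0.5746, -0.2813, 0.0964]
eef_rot: [-0.68, -3.06, -0.005]
wrist_force: [0.5, -0.4, -1.1]
width: 0.0043
grip_force: 28.4
```

>>> play_rows(commands=[[[0,0,0],[0,0,0.003],255],[[0,0,0],[0,0,0.006],255],[[0,0,0],[0,0,0.009],255],[[0,0,0],[0,0,0.011],255],[[0,0,0],[0,0,0.011],255]])

```text
clock: 22.6
tcp_pos: [0.575, -0.2815, 0.0864]
eef_rot: [-0.68, -3.061, -0.005]
wrist_force: [0.2, 0.1, -0.7]
width: 0.0047
grip_force: 28.4
```

```bash
python3 go.py .5755 -.2815 .0844 0 -25
```

```text
t 22.6 p [ 0.575  -0.2815  0.0864] z [-0.005  0.004 -1.   ] y [0.424 0.906 0.002] w 0.0047 q [-0.19  0.55  0.77  1.69 -0.42  1.09  1.85] F [ 0.2  0.1 -0.7]
[0.5755, -0.2815, 0.0844, 0.0, -25.0] turn [ 0.002 -0.006 -0.001] shift [-0.0005  0.0002  0.002 ]
```

>>> play_rows(commands=[[[0,0,0],[0,0,0.001],255],[[0,0,0],[0,0,0.0018],255],[[0,0,0],[0,0,0.0025],255],[[0,0,0],[0,0,0.003],255]])

```text
clock: 23.1
tcp_pos: [0.5752, -0.2824, 0.0853]
eef_rot: [-0.682, -3.063, -0.004]
wrist_force: [-5.7, 1.2, 16.4]
width: 0.005
grip_force: 28.5
```

Contact at the expected height; releasing and withdrawing.

>>> play_rows(commands=[[[0,0,0],[0,0,0],245],[[0,0,0],[0,0,0],235],[[0,0,0],[0,0,0],225],[[0,0,0],[0,0,0],218],[[0,0,0],[0,0,0],218]])

```text
clock: 23.72
tcp_pos: [0.5749, -0.2814, 0.0833]
eef_rot: [-0.68, -3.061, -0.005]
wrist_force: [0.5, 0.2, -0.8]
width: 0.0125
grip_force: 0.0
```

>>> play_rows(commands=[[[0,0,0],[0,0,-0.01],218],[[0,0,0],[0,0,-0.03],218],[[0,0,0],[0,0,-0.07],218],[[0,0,0],[0,0,-0.12],218],[[0,0,0],[0.03,0,-0.17],218]])

```text
clock: 24.35
tcp_pos: [0.5493, -0.2698, 0.2567]
eef_rot: [-0.681, -3.063, -0.002]
wrist_force: [0.9, 0.9, 0.4]
width: 0.0128
grip_force: 0.0
```

>>> play_rows(commands=[[[0,0,0],[0,0.06,0],218],[[0,0,-0.1],[0,0.12,0],218],[[0,0,-0.2],[0,0.18,0],218],[[0,0,-0.3],[0,0.24,0],218],[[0,0,-0.4],[0,0.3,0],218]])

```text
clock: 24.98
tcp_pos: [0.6765, 0.0039, 0.2563]
eef_rot: [-0.054, -3.139, -0.006]
wrist_force: [0.6, -1.4, 0.5]
width: 0.0128
grip_force: 0.0
```

```bash
python3 go.py; python3 seg.py z; python3 - <<'E'
from fit import *
# jars unchanged? compare image patches with the first pictures
for n in('scene','top'):
    a=np.load(f'pics/{n}.npz'); b=np.load(f'pics/n_{n}_z.npz')
    for k,X in dict(violet=(.547,-.038,.05),red=(.425,-.05,.05),pot=(.742,-.204,.07),spray=(.783,-.051,.1),pliers=(.42,-.22,.01)).items():
        u,v=proj(a,X).astype(int); sl=np.s_[v-12:v+12,u-12:u+12]; print(n,k,np.abs(a['pixels'][sl].astype(int)-b['pixels'][sl]).mean().round(1))
E
```

```text
t 24.98 p [0.6765 0.0039 0.2563] z [-0.002  0.004 -1.   ] y [0.034 0.999 0.004] w 0.0128 q [-0.56  0.45  0.7   1.4  -0.29  1.4   1.67] F [ 0.6 -1.4  0.5]
white scene n 167 circle 604 -170 r 43.3 bbox [ 0.561 -0.179] [ 0.647 -0.13 ]
white top n 1287 circle 575 -256 r 101.7 bbox [ 0.477 -0.356] [ 0.677 -0.187]
blue scene n 103 circle 582 -184 r 38.9 bbox [ 0.549 -0.209] [ 0.615 -0.161]
blue top n 688 circle 588 -259 r 73.9 bbox [ 0.518 -0.331] [ 0.659 -0.195]
green scene n 207 circle 605 -224 r 45.7 bbox [ 0.562 -0.265] [ 0.65 -0.18]
green top n 525 circle 585 -257 r 52.9 bbox [ 0.537 -0.309] [ 0.635 -0.205]
yellow scene n 332 circle 594 -242 r 40.9 bbox [ 0.557 -0.279] [ 0.629 -0.202]
yellow top n 427 circle 581 -255 r 34.8 bbox [ 0.55  -0.289] [ 0.612 -0.222]
scene violet 2.8
scene red 4.5
scene pot 2.2
scene spray 2.4
scene pliers 31.6
top violet 71.7
top red 64.0
top pot 23.6
top spray 28.8
top pliers 15.4
```

```bash
python3 -c "
from bench import *
print(job_done())"
```

```text
the job is handed in; nothing more can be done
None
```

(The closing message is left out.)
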